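# Tap the mould half to the mark and close the mould

### The arm

A 6-joint arm with a two-finger parallel gripper is mounted at the origin on the work surface. World frame = base frame: x ahead of the robot, y to its left, z up, the work surface at z = 0. Lengths are in m, angles in rad, forces in N, time in s.
With the tool pointing down it reaches from about 0.325 to 0.875 m from the base axis. Payload 4.4 kg.
Tool frame: the origin (TCP) lies midway between the tips of the shut fingers; the grasp point (between the pads) lies 19 mm behind it; z points along the fingers, y is the direction in which the jaws open and shut (so a half turn about z gives the same grasp; the last joint's range is limited). The gripper opens to 85 mm and grips with 20 to 120 N. Pads are 22 mm wide; open, the fingers measure 114 mm over their backs; the gripper's body (76 mm by 85 mm) begins 54 mm behind the grasp point. The pads swing forward as they close: fully open they stand 13 mm farther back than shut.
Start: joints at [1.151, 0.207, 1.542, -0, 1.393, -0.15], TCP at [0.153, 0.554, 0.231] pointing down, gripper open.
Joint ranges: [-2.73, 2.73], [-0.86, 2.22], [0.23, 2.46], [-1.11, 4.25], [0.08, 2.63], [-2.82, 2.82]. Speed limits (rad/s): [2.79, 2.79, 3.14, 3.14, 3.14, 3.14].

### API

Orientations are given as a unit quaternion [x, y, z, w].
In Python, from cell import sensors, capture, camera_model, ctrl gives the robot as it stands.
- The arm moves only by the tool arm_command, never from a script. Its argument "targets" is a list that holds one entry, the list of rows, each a list of 7 numbers: the shift along the world's x, y, z in m, then the turn, a rotation vector about the world's x, y, z in degrees, then the opening, from 0 (shut) to 1 (fully open). A call has 1 to 12 rows; each row shifts and turns the commanded pose from where the row before left it; what a row does not reach is not made up. A row lasts 1/8 s, in which the tool goes at most 62.5 mm and 10.7 degrees, less where a joint would pass 70% of its speed; a pose out of reach is approached as far as the arm can. A call is refused whole if a number of a shift passes 0.0625 or a number of a turn 10.7, either way. A call with a gripper value outside its range is refused whole. The fingers move at their own pace and stop on an object; "newtons" is the grip in N (left out, the last holds). Time passes only in rows, so rows that do not move let the fingers close. It gives the time, the measured TCP pose, the force and the opening at its end, in the units of the state.
- sensors.read_state(): the state, without advancing time (a new reading comes with each control period).
- capture(name): name is "scene" or "top" or "wrist"; returns the picture (420x560x3 uint8, red, green, blue); there is no depth.
- camera_model(name): a dict with "fov_y" (degrees; the focal length in pixels is half the picture's height over the tangent of half this angle, whatever the lens; pixels are square), "cx", "cy" (the principal point, pixels), "dist" ([k1, k2, p1, p2, k3] as OpenCV has them; the pictures are not rectified), "eye" and "rotation" of the camera in the world; the wrist camera has in their place "T_tool_cam" (4x4, takes a point from camera to tool coordinates, whose origin is the TCP and whose axes are the flange's). Camera axes: x right, y down, z forward; pixel columns grow to the right and rows downward; lengths in m; the calibration is good to about 2 mm. A picture is of the moment at which its call begins: read the wrist's pose just before it. camera_model takes no time and is no camera call.
- ctrl.job_done(): hands the job in, once; it reports no verdict.
The state is a dict: "time": time; "qpos": joint angles; "joint_velocities": joint speeds; "effort": joint torques, N m; "tcp_pos": TCP position; "ee_rot": TCP orientation; "contact_force": force on the tool from outside, world axes, zero at the start; "moment": the same for the moment, N m; "grip_width": finger opening in m.
Only numpy, scipy, OpenCV 4.12 (cv2) and the standard library are available. Lean on these libraries where they do the work, as an engineer would, in place of code of your own. Each camera call takes 0.05 s, during which the arm holds its last target.

### The job

Centre the open mould half between the two scribed lines of the rubber-footed plate with light pushes on its outside along the channel, from both ends by turns: first from the end it stands off to, then let go, and later at least once from the opposite end; do not grip or lift it, and mind that the plate yields under a push and springs back. Then take the other half by its knob and lower it mouth-down onto the centred half, rim on rim, letting go only once it is down, so that the closed mould stands level and centred. Leave everything else where it is.

Things in the scene. Friction and masses are not known exactly. Their poses are not given: they have to be found in the camera images.
- base: the plate's fixed steel foot, 180 x 340 x 18 mm, on the bench. Origin: centre of its underside. Its y axis runs along the channel, which is open at both ends and bounded by two steel fences on the floating plate (12 mm high, 14 mm wide, 300 mm long, inner faces 113 mm apart). The pan starts 22 to 45 mm off the mark towards +y.
- mark (a point): where the pan's centre belongs: centre of the channel floor, at its surface, 45 mm above the bench, on the floating plate. Axes as the foot's. Two black lines across the channel, 120 mm apart, lie one on each side of it: a centred pan leaves an equal gap of about 5 mm to each. A white stroke on each fence is level with the mark.
- platen (a joint): shift along the foot's +y, m (0 at rest, -0.020 to 0.020), of the steel-faced plate, 150 x 300 mm, that floats on rubber over the foot. Pushed along the channel it yields about 2.5 mm per newton up to its stops, carrying the pan until the pan slides on it (after roughly 5 to 15 mm), and springs back in about 0.5 s. Rigid sideways and down.
- pan_center (a point): centre (half-way up) of the loose lower mould half: a round aluminium pan, mouth up, outer diameter 110 mm, 45 mm tall, wall 7 mm, about 0.45 kg, straight-sided. It stands in the channel with 1.5 mm play to each fence and slides along it with unknown friction.
- dome_knob (a point): centre of the knob of the upper mould half: a second aluminium pan of the same 110 mm diameter, 7 mm wall and 45 mm height, mouth down, standing on the bench, about 0.4 kg, with an upright round knob 30 mm in diameter and 45 mm tall on its middle (knob from 45 to 90 mm above the rim). This point is 67.5 mm above the rim; z axis up.
- dome_mouth (a point): centre of the upper half's mouth, in the plane of its rim (its underside). Seated rim on rim it is 22.5 mm above the pan's centre.
- mallet: bystander, loose: wooden mallet, 175 mm long, lying; its origin is on the bench under the middle
- hammer: bystander, loose: steel hammer with a wooden handle, lying; origin under its middle
- punch: bystander, loose: steel doming punch like a mushroom, 86 mm tall, 44 mm wide, standing; origin under its middle
- tin: bystander, loose: closed steel tin, 76 mm in diameter, 75 mm tall; origin under its middle
- block: bystander, loose: light wooden block 120 x 80 x 45 mm; origin under its middle
- dish: bystander, loose: shallow open copper dish, 80 mm wide, 22 mm tall; origin under its middle
- jar: bystander, loose: amber glass jar, 64 mm in diameter, 85 mm tall; origin under its middle
Mind the look-alikes: they are no part of the job. Leave any green or turquoise look-alike of the part that bears dome_knob alone. What is shaped like the part that bears pan_center but orange is not meant.

How it is judged:
By the outcome, as a careful person would: the job done as asked, in the order asked, and still so for the second after the job is handed in, with the robot touching nothing.
It also fails if it takes over 64 s, if anything falls off the work surface, if the arm or the gripper's body presses on something with over 40 N, if the wrist force passes 120 N, or if a joint passes its speed limit or range.

## Working session

There is one attempt and no reset: what is moved stays moved. The work goes in short steps, Python scripts to look and compute and a tool call to move; the robot and the scene stay as the last step left them, time stands still between calls to the robot, and variables do not carry over. Pictures are saved under pics/ and viewed, and the job is handed in when it is done.

Besides the shell and the picture viewer there is one more tool, called as name([rows], argument=value, ...), one row to a line, values as JSON. arm_command: Moves the arm, as the interface text tells. Its arguments: {"type":"object","properties":{"targets":{"type":"array","items":{"type":"array","items":{"type":"array","items":{"type":"number"}}}},"newtons":{"type":"number"}},"required":["targets"]}

```bash
mkdir -p pics; cat > h.py <<'E'
import numpy as np, cv2
from cell import sensors, capture, camera_model, ctrl
from scipy.spatial.transform import Rotation as R
def snap(n,f):
    s=sensors.read_state(); im=capture(n); cv2.imwrite('pics/'+f+'.png',im[:,:,::-1]); np.save('pics/'+f+'.npy',im); return s,im
def pose(n,s=None):
    m=camera_model(n)
    f=210/np.tan(np.radians(m['fov_y'])/2)
    K=np.array([[f,0,m['cx']],[0,f,m['cy']],[0,0,1]])
    if n=='wrist':
        T=np.array(m['T_tool_cam']);Rt=R.from_quat(s['ee_rot']).as_matrix()
        Rc=Rt@T[:3,:3]; e=Rt@T[:3,3]+np.array(s['tcp_pos'])
    else:
        Rc=np.array(m['rotation']); e=np.array(m['eye'])
        if Rc.shape!=(3,3): Rc=R.from_quat(Rc).as_matrix()
    return K,np.array(m['dist'],float),Rc,e
def ray(n,px,z,s=None):
    K,d,Rc,e=pose(n,s)
    p=cv2.undistortPoints(np.array(px,float).reshape(-1,1,2),K,d).reshape(-1,2)
    v=np.c_[p,np.ones(len(p))]@Rc.T
    return e+v*((z-e[2])/v[:,2])[:,None]
def proj(n,P,s=None):
    K,d,Rc,e=pose(n,s)
    return cv2.projectPoints((np.array(P,float).reshape(-1,3)-e)@Rc,np.zeros(3),np.zeros(3),K,d)[0].reshape(-1,2)
E
python3 - <<'E'
from h import *
for n in ['scene','top','wrist']:
    snap(n,n+'0'); print(n,camera_model(n))
print(sensors.read_state())
E
```

```text
scene {'fov_y': 43.33725598808385, 'cx': 268.573568712622, 'cy': 210.1123317864078, 'dist': array([-0.18755317,  0.        ,  0.        ,  0.        ,  0.        ]), 'eye': array([ 0.99977889, -0.61041379,  1.23772868]), 'rotation': array([ 0.91930092,  0.27579494, -0.08255786, -0.2683415 ])}
top {'fov_y': 49.156915246935064, 'cx': 275.21698631078635, 'cy': 203.16026876818094, 'dist': array([-0.14675318,  0.        ,  0.        ,  0.        ,  0.        ]), 'eye': array([ 0.3577908 , -0.02781861,  1.30852426]), 'rotation': array([-0.70038541,  0.70914359, -0.0532709 ,  0.06113802])}
wrist {'fov_y': 61.138683827292674, 'cx': 280.69984458353804, 'cy': 211.53207649659345, 'dist': array([0.02185128, 0.        , 0.        , 0.        , 0.        ]), 'T_tool_cam': array([[-1.67232412e-04, -9.47813621e-01, -3.18824891e-01,
         8.18723545e-02],
       [ 9.99999110e-01,  2.63558538e-04, -1.30804290e-03,
        -1.85874928e-05],
       [ 1.32380990e-03, -3.18824826e-01,  9.47812734e-01,
        -1.42813381e-01],
       [ 0.00000000e+00,  0.00000000e+00,  0.00000000e+00,
         1.00000000e+00]])}
{'time': 0.15, 'qpos': array([ 1.15148713e+00,  2.07254686e-01,  1.54261814e+00,  1.10212644e-05,
        1.39350840e+00, -1.50492709e-01]), 'joint_velocities': array([-0.00140153, -0.00133522, -0.00488614, -0.00162472,  0.0007905 ,
        0.00068898]), 'effort': array([-1.28243787e-04, -3.83507466e+01, -2.92036968e+01, -3.48580843e-04,
        6.55583746e-03, -4.91059652e-06]), 'tcp_pos': array([0.15247794, 0.55380958, 0.23037887]), 'ee_rot': array([ 1.34004830e-01,  9.90980275e-01, -8.56710421e-04, -2.56554305e-04]), 'contact_force': array([-0.32506286,  0.29016913,  0.07279588]), 'moment': array([ 0.00362757, -0.02145264, -0.00528881]), 'grip_width': 0.08539803780416508}
```

View pics/scene0.png

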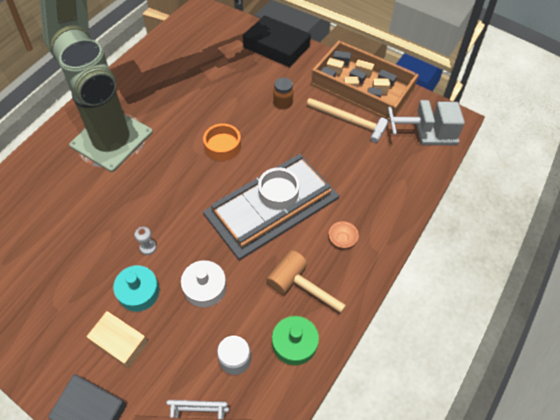

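View pics/top0.png

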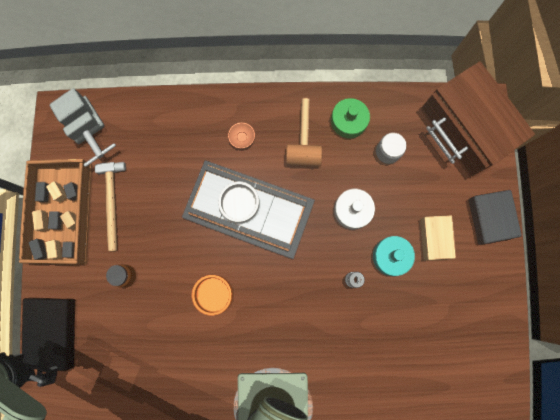

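View pics/wrist0.png

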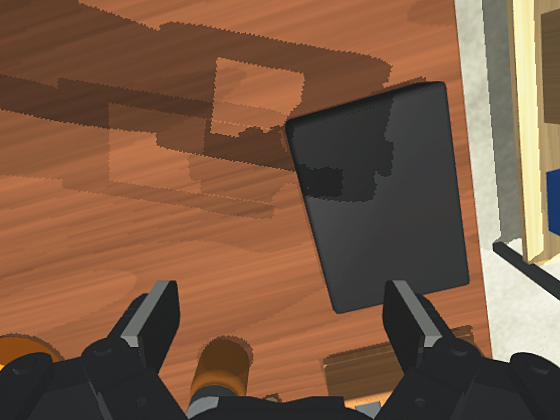

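Candidates for the pan: silver (239,203) in the channel, and orange (212,295). For the dome: silver (355,208), green (351,117) and turquoise (395,256). By the description I choose the silver ones and check them in a close crop.

```bash
python3 - <<'E'
from h import *
im=cv2.imread('pics/top0.png')
c=im[150:270,170:400]; cv2.imwrite('pics/top0c.png',cv2.resize(c,None,fx=3.4,fy=3.4,interpolation=cv2.INTER_CUBIC))
im=cv2.imread('pics/scene0.png')
c=im[140:320,160:360]; cv2.imwrite('pics/sc0c.png',cv2.resize(c,None,fx=3.3,fy=3.3,interpolation=cv2.INTER_CUBIC))
E
```

```text
(no output)
```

View pics/top0c.png

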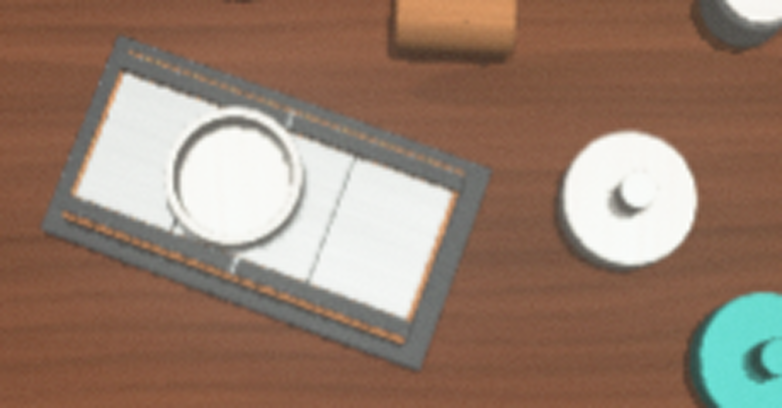

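View pics/sc0c.png

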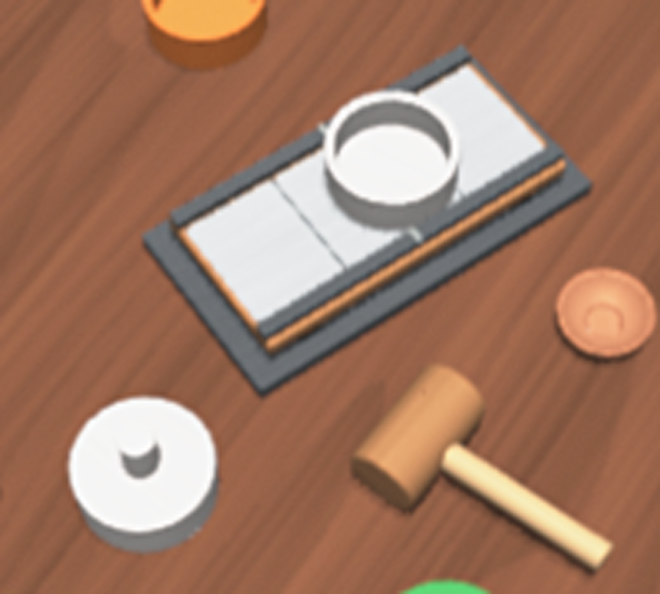

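```bash
python3 - <<'E'
from h import *
o=np.array([170,150]);s=3.4
def T(pts,z): return ray('top',(np.array(pts)+.5)/s-.5+o,z)
def S(pts,z): return ray('scene',(np.array(pts)+.5)/3.3-.5+np.array([160,140]),z)
c=T([(120,36),(490,170),(418,370),(44,232)],.018);print('foot',c.mean(0));
for a,b in[(0,1),(3,2),(1,2),(0,3)]:
    d=c[a]-c[b];print(np.linalg.norm(d),np.degrees(np.arctan2(d[1],d[0])))
m=T([(291,118),(236,264)],.057);print('strokes',m,m.mean(0))
m=T([(355,157),(308,281)],.045);print('line',m,m.mean(0))
print('pan',T([(235,176)],.09)); print('dome top',T([(629,199)],.045),T([(638,189)],.09))
m=S([(323,130),(417,237)],.057);print('scene strokes',m,m.mean(0))
c=S([(463,47),(590,186),(264,391),(146,238)],.018);print('foot',c.mean(0));
m=S([(274,180),(347,271)],.045);print('line',m,m.mean(0))
print('pan',S([(391,154)],.09)); print('dome ',S([(143,464)],.045),S([(139,440)],.09))
E
```

```text
foot [0.55414666 0.06326    0.018     ]
0.33569592111869073 68.92401241521456
0.33374477835693483 69.22147578835484
0.17777643762062353 -20.83451510672773
0.17952793666628936 -20.212702403757895
strokes [[0.61618327 0.03998912 0.057     ]
 [0.49660666 0.0849893  0.057     ]] [0.55639496 0.06248921 0.057     ]
line [[ 0.5851822  -0.01190329  0.045     ]
 [ 0.48334612  0.02742624  0.045     ]] [0.53426416 0.00776148 0.045     ]
pan [[0.5630925  0.08286006 0.09      ]]
dome top [[ 0.54719872 -0.23636041  0.045     ]] [[ 0.54836494 -0.2364272   0.09      ]]
scene strokes [[0.49800684 0.08544113 0.057     ]
 [0.6204824  0.03912882 0.057     ]] [0.55924462 0.06228497 0.057     ]
foot [0.5606075  0.06170323 0.018     ]
line [[ 0.48764167  0.02790107  0.045     ]
 [ 0.58711164 -0.01228586  0.045     ]] [0.53737665 0.0078076  0.045     ]
pan [[0.5711472  0.07629465 0.09      ]]
dome  [[ 0.55318009 -0.23846803  0.045     ]] [[ 0.55595391 -0.23869727  0.09      ]]
```

arm_command([
  [[0.035,-0.038,0.002,0,0,-8,0],[0.035,-0.038,0.002,0,0,-8,0],[0.035,-0.038,0.002,0,0,-8,0],[0.035,-0.038,0.002,0,0,-8,0],[0.035,-0.038,0.002,0,0,-8,0],[0.035,-0.038,0.002,0,0,-8,0],[0.035,-0.038,0.002,0,0,-8,0],[0.035,-0.038,0.002,0,0,-8,0],[0.035,-0.038,0.002,0,0,-8,0],[0.035,-0.038,0.002,0,0,-8,0],[0.035,-0.038,0.0,0,0,-8,0],[0.035,-0.038,0.0,0,0,-7.5,0]],
])

```text
time: 1.65
tcp_pos: [0.5735, 0.097, 0.2509]
ee_rot: [0.825, 0.565, -0.0, -0.0]
contact_force: [-0.5, -0.2, 0.1]
grip_width: 0.0001
```

arm_command([
  [[0,0,0,0,0,0,0],[0,0,0,0,0,0,0],[0,0,0,0,0,0,0]],
])

```text
time: 2.02
tcp_pos: [0.5718, 0.0994, 0.2511]
ee_rot: [0.823, 0.568, -0.0, -0.0]
contact_force: [0.1, -0.1, 0.5]
grip_width: -0.0001
```

```bash
python3 - <<'E'
from h import *
s,im=snap('wrist','w1'); print(s['time'],s['tcp_pos'],s['ee_rot'],s['qpos'],s['contact_force'])
E
```

```text
2.025 [0.57181727 0.09941502 0.25110615] [ 8.23118718e-01  5.67869193e-01 -2.33998145e-04 -3.18759534e-04] [2.29143794e-02 2.03657891e-01 1.50360125e+00 2.78608447e-04
 1.43507463e+00 3.85843124e-01] [ 0.06910131 -0.12919426  0.5025456 ]
```

View pics/w1.png

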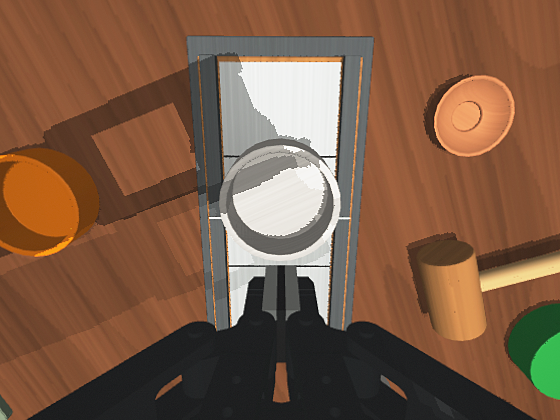

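Wrist view: channel runs vertically with +y up; scribed lines near rows 156 and 265, strokes near row 217, pan rim around (280,202). Enlarging to measure.

```bash
python3 - <<'E'
from h import *
im=cv2.imread('pics/w1.png')
c=im[120:280,180:380]; cv2.imwrite('pics/w1c.png',cv2.resize(c,None,fx=3.7,fy=3.7,interpolation=cv2.INTER_CUBIC))
E
```

```text
(no output)
```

View pics/w1c.png

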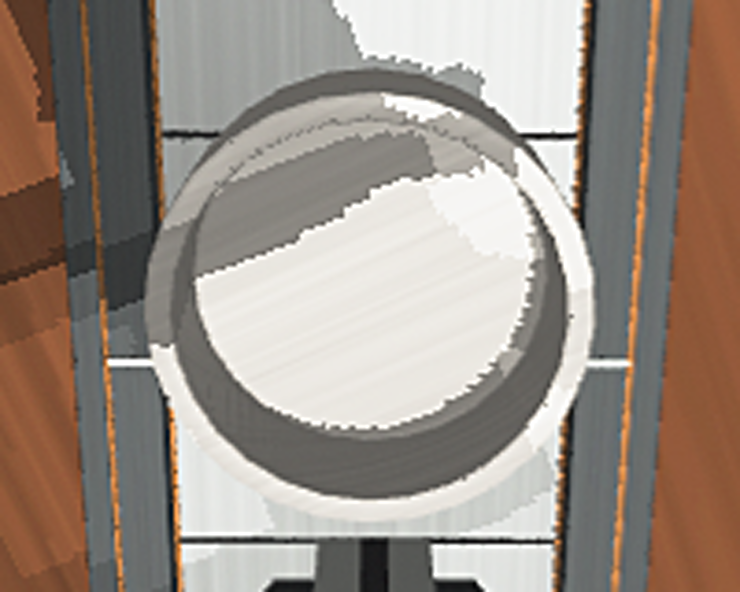

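```bash
cat >> h.py <<'E'
u=np.array([np.cos(np.radians(69.1)),np.sin(np.radians(69.1))]); v=np.array([u[1],-u[0]])
def uv(P,m=(0.557,0.0625)):
    d=np.asarray(P)[:,:2]-np.array(m); return np.c_[d@v,d@u]*1000
E
python3 - <<'E'
from h import *
np.set_printoptions(precision=4,suppress=True)
s=dict(tcp_pos=[0.57181727,0.09941502,0.25110615],ee_rot=[8.23118718e-01,5.67869193e-01,-2.33998145e-04,-3.18759534e-04])
def W(p,z): return ray('wrist',(np.array(p)+.5)/3.7-.5+np.array([180,120]),z,s)
for n,p,z in[('up',[(160,133),(580,134)],.045),('low',[(178,541),(556,541)],.045),('str',[(130,363),(610,364)],.057),('rim L R B T',[(147,300),(595,305),(372,520),(375,92)],.09),('base top',[(375,69)],.045)]:
    P=W(p,z);print(n,P[:,:2].tolist(),uv(P))
E
```

```text
up [[0.5266292312509737, 0.1403219904417894], [0.6308147730313999, 0.10046253798899257]] [[-56.1346  61.8672]
 [ 55.4154  61.7973]]
low [[0.4828884296282736, 0.02793586551898694], [0.5871027099795354, -0.011634013268140148]] [[-56.905  -58.7284]
 [ 54.5685 -58.5175]]
str [[0.49626140054447565, 0.08706343800722548], [0.6181146907554453, 0.04048000255906348]] [[-65.505    1.2795]
 [ 64.949    1.2308]]
rim L R B T [[0.51699334013085, 0.10906403201653872], [0.6176368370024636, 0.06949157600085247], [0.5468466827217188, 0.034893685274493075], [0.5860849480135321, 0.1360770411115069]] [[-53.9856  29.2284]
 [ 54.153   28.163 ]
 [  0.3629 -29.412 ]
 [  0.9236  79.1117]]
base top [[0.585965947274902, 0.13573811018910295]] [[ 0.9333 78.7526]]
```

arm_command([
  [[0.008,0.0205,0,0,0,0,0],[0.008,0.0205,0,0,0,0,0],[0.0075,0.0207,0,0,0,0,0],[0,0,-0.038,0,0,0,0],[0,0,-0.038,0,0,0,0],[0,0,-0.038,0,0,0,0],[0,0,-0.038,0,0,0,0],[0,0,-0.03,0,0,0,0],[0,0,-0.01,0,0,0,0],[0,0,0,0,0,0,0],[0,0,0,0,0,0,0]],
])

```text
time: 3.45
tcp_pos: [0.5978, 0.1606, 0.0611]
ee_rot: [0.824, 0.567, 0.001, 0.001]
contact_force: [0.0, -1.1, 0.9]
grip_width: 0.0002
```

```bash
python3 - <<'E'
from h import *
s,im=snap('wrist','w2'); print(s['time'],s['tcp_pos'],uv([s['tcp_pos']]),s['contact_force'])
E
```

```text
3.45 [0.5978067  0.16059683 0.06107855] [[  3.12693741 106.1997987 ]] [ 0.02336941 -1.06817069  0.86017888]
```

View pics/w2.png

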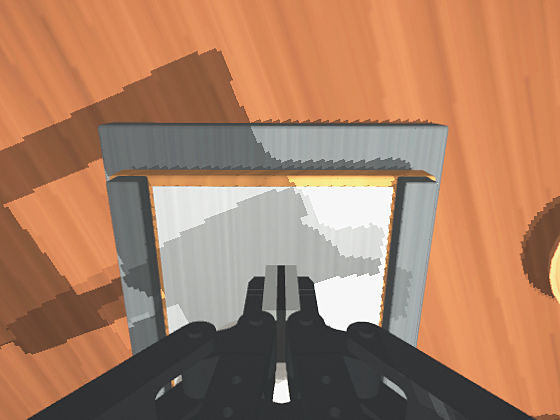

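arm_command([
  [[-0.0025,-0.002,-0.002,0,0,0,0],[-0.0021,-0.0018,-0.002,0,0,0,0],[-0.0011,-0.0028,0,0,0,0,0],[-0.0011,-0.0028,0,0,0,0,0],[-0.0011,-0.0028,0,0,0,0,0],[-0.0011,-0.0028,0,0,0,0,0],[0,0,0,0,0,0,0]],
])

```text
time: 4.38
tcp_pos: [0.5873, 0.145, 0.0553]
ee_rot: [0.824, 0.567, 0.0, -0.0]
contact_force: [1.2, 0.4, -0.6]
grip_width: 0.0
```

arm_command([
  [[-0.0011,-0.0028,0,0,0,0,0],[-0.0011,-0.0028,0,0,0,0,0],[0,0,0,0,0,0,0]],
])

```text
time: 4.75
tcp_pos: [0.5849, 0.1394, 0.0553]
ee_rot: [0.824, 0.567, 0.0, -0.0]
contact_force: [0.1, 1.7, 0.4]
grip_width: -0.0
```

arm_command([
  [[-0.0011,-0.0028,0,0,0,0,0],[-0.0011,-0.0028,0,0,0,0,0],[0,0,0,0,0,0,0]],
])

```text
time: 5.12
tcp_pos: [0.5827, 0.1336, 0.0553]
ee_rot: [0.824, 0.567, -0.0, -0.0]
contact_force: [0.1, 2.4, 0.2]
grip_width: -0.0001
```

arm_command([
  [[-0.0011,-0.0028,0,0,0,0,0],[-0.0011,-0.0028,0,0,0,0,0],[0,0,0,0,0,0,0]],
])

```text
time: 5.5
tcp_pos: [0.5805, 0.1281, 0.0553]
ee_rot: [0.824, 0.567, -0.0, -0.0]
contact_force: [-0.2, 2.9, -0.4]
grip_width: 0.0001
```

arm_command([
  [[-0.0011,-0.0028,0,0,0,0,0],[-0.0011,-0.0028,0,0,0,0,0],[0,0,0,0,0,0,0]],
])

```text
time: 5.88
tcp_pos: [0.5782, 0.1225, 0.0553]
ee_rot: [0.824, 0.567, -0.0, -0.0]
contact_force: [0.1, 3.4, 1.1]
grip_width: 0.0001
```

```bash
python3 - <<'E'
from h import *
s=sensors.read_state(); snap('top','t3'); print(s['time'],s['tcp_pos'],uv([s['tcp_pos']]),s['contact_force'])
im=cv2.imread('pics/t3.png')
c=im[150:270,170:330]; cv2.imwrite('pics/t3c.png',cv2.resize(c,None,fx=4,fy=4,interpolation=cv2.INTER_CUBIC))
E
```

```text
5.875 [0.57823404 0.12252087 0.0552929 ] [[-1.57478677 63.64675374]] [0.05930044 3.44114412 1.09286235]
```

View pics/t3c.png

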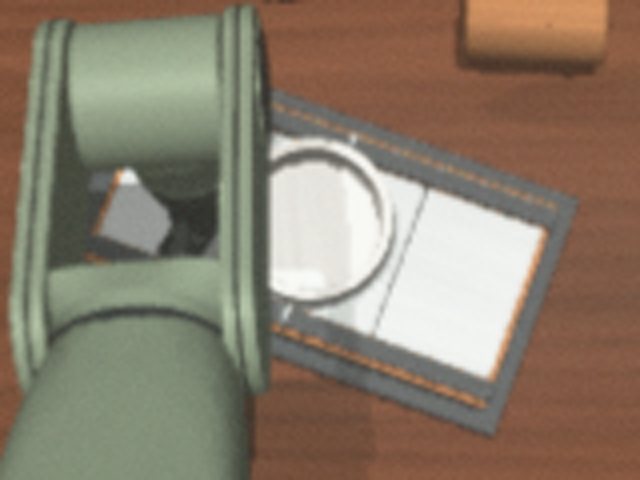

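```bash
python3 - <<'E'
from h import *
np.set_printoptions(precision=1,suppress=True)
def T(p,z): return uv(ray('top',(np.array(p)+.5)/4-.5+np.array([170,150]),z))
print(T([(352,138),(287,314)],.057),T([(427,187),(375,333)],.045),T([(395,222),(391,240),(394,205)],.09))
def T(p,z): return uv(ray('top',(np.array(p)+.5)/3.4-.5+np.array([170,150]),z))
print('before',T([(291,118),(236,264)],.057),T([(355,157),(308,281)],.045),T([(302,180),(301,192),(299,200)],.09))
E
```

```text
[[ 66.2  -5.9]
 [-64.4  -7.3]] [[ 53.6 -66.1]
 [-54.8 -67.8]] [[ 16.4 -57.3]
 [  4.  -59.1]
 [ 27.1 -52.7]]
before [[ 63.3   0.1]
 [-64.4  -0.5]] [[ 52.9 -59.5]
 [-56.3 -59. ]] [[ 13.7 -29.9]
 [  4.4 -32.5]
 [ -2.1 -33.3]]
```

arm_command([
  [[-0.0009,-0.0023,0,0,0,0,0],[-0.0009,-0.0023,0,0,0,0,0],[-0.0009,-0.0023,0,0,0,0,0],[-0.0009,-0.0023,0,0,0,0,0],[0,0,0,0,0,0,0]],
])

```text
time: 6.55
tcp_pos: [0.5748, 0.1132, 0.0553]
ee_rot: [0.824, 0.567, -0.0, -0.0]
contact_force: [1.2, 3.2, 0.9]
grip_width: -0.0004
```

arm_command([
  [[0.0011,0.0028,0,0,0,0,0],[0.0011,0.0028,0,0,0,0,0],[0.0011,0.0028,0,0,0,0,0],[0.0011,0.0028,0,0,0,0,0],[0.0022,0.0056,0,0,0,0,0],[0.0044,0.0112,0,0,0,0,0],[0,0,0.03,0,0,0,0],[0,0,0.05,0,0,0,0],[-0.008,-0.021,0.05,0,0,0,0],[-0.008,-0.021,0.05,0,0,0,0],[0,0,0.015,0,0,0,0],[0,0,0,0,0,0,0]],
])

```text
time: 8.05
tcp_pos: [0.5706, 0.1001, 0.2514]
ee_rot: [0.824, 0.567, 0.001, 0.001]
contact_force: [-1.1, -1.2, 0.8]
grip_width: -0.0003
```

```bash
cat >> h.py <<'E'
def wlook(f,box=(150,110,400,310)):
    s,im=snap('wrist',f); np.save('pics/'+f+'_s.npy',np.r_[s['tcp_pos'],s['ee_rot']])
    print(s['time'],s['tcp_pos'],uv([s['tcp_pos']]),s['contact_force'])
    x0,y0,x1,y1=box
    cv2.imwrite('pics/'+f+'c.png',cv2.resize(im[y0:y1,x0:x1,::-1],None,fx=3,fy=3,interpolation=cv2.INTER_CUBIC))
def wm(f,p,z,o=(150,110)):
    q=np.load('pics/'+f+'_s.npy'); s=dict(tcp_pos=q[:3],ee_rot=q[3:])
    return ray('wrist',(np.array(p)+.5)/3-.5+np.array(o),z,s)
E
python3 -c "
from h import *
wlook('w4')"
```

```text
8.05 [0.57064242 0.10006004 0.25140253] [[-0.65427927 39.95552668]] [-1.14225336 -1.20589074  0.84973809]
```

View pics/w4c.png

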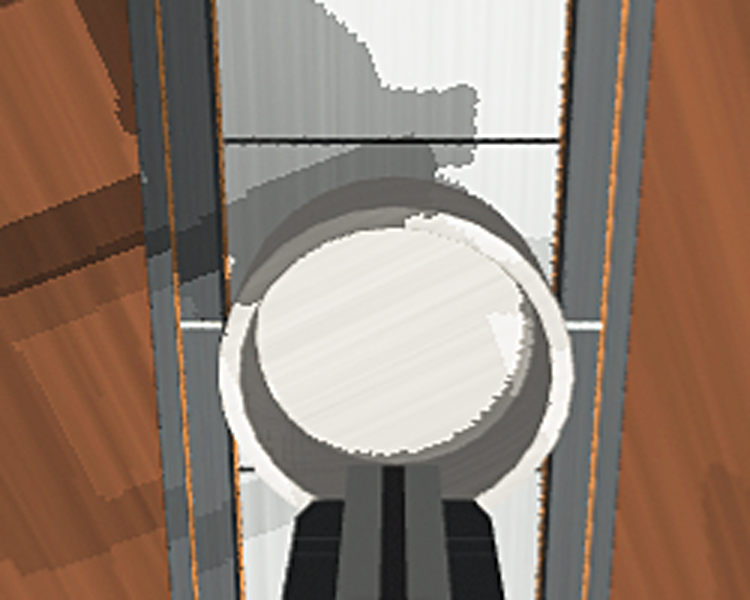

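```bash
python3 - <<'E'
from h import *
np.set_printoptions(precision=1,suppress=True)
f='w4'
print(uv(wm(f,[(392,141),(245,469)],.045)),uv(wm(f,[(200,325),(585,325)],.057)),'base+y',uv(wm(f,[(392,177)],.045)),'rim',uv(wm(f,[(395,207),(220,370),(573,370)],.09)))
E
```

```text
[[ -0.3  61.4]
 [-53.8 -58.3]] [[-64.7   1.6]
 [ 64.4   1.4]] base+y [[-0.3 49.4]] rim [[  0.5  49.8]
 [-53.2  -1.3]
 [ 55.2  -1.5]]
```

arm_command([
  [[-0.0152,-0.0399,-0.01,0,0,0,0],[-0.0152,-0.0399,-0.01,0,0,0,0],[-0.0147,-0.0399,-0.01,0,0,0,0],[0,0,-0.038,0,0,0,0],[0,0,-0.038,0,0,0,0],[0,0,-0.038,0,0,0,0],[0,0,-0.035,0,0,0,0],[0,0,-0.016,0,0,0,0],[0,0,0,0,0,0,0],[0,0,0,0,0,0,0]],
])

```text
time: 9.35
tcp_pos: [0.5257, -0.0203, 0.0562]
ee_rot: [0.824, 0.567, 0.001, 0.001]
contact_force: [0.3, 0.6, 1.1]
grip_width: 0.0001
```

```bash
python3 - <<'E'
from h import *
wlook('w5')
E
```

```text
9.35 [ 0.52573002 -0.02027826  0.05616307] [[  0.31759453 -88.48701459]] [0.30648659 0.59316322 1.12260767]
```

View pics/w5.png

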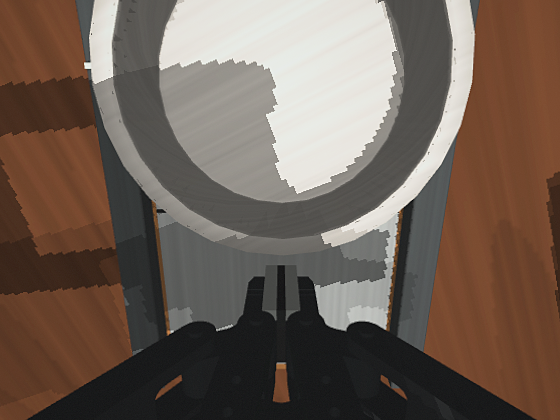

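arm_command([
  [[0.0011,0.0028,0,0,0,0,0],[0.0011,0.0028,0,0,0,0,0],[0.0011,0.0028,0,0,0,0,0],[0.0011,0.0028,0,0,0,0,0],[0.0011,0.0028,0,0,0,0,0],[0.0007,0.0019,0,0,0,0,0],[0.0007,0.0019,0,0,0,0,0],[0.0007,0.0019,0,0,0,0,0],[0.0007,0.0019,0,0,0,0,0],[0,0,0,0,0,0,0]],
])

```text
time: 10.65
tcp_pos: [0.533, 0.0012, 0.0552]
ee_rot: [0.824, 0.567, -0.0, 0.0]
contact_force: [-0.3, -1.3, -0.2]
grip_width: -0.0002
```

arm_command([
  [[0.0007,0.0019,0,0,0,0,0],[0.0007,0.0019,0,0,0,0,0],[0.0007,0.0019,0,0,0,0,0],[0.0006,0.0014,0,0,0,0,0],[0,0,0,0,0,0,0]],
])

```text
time: 11.28
tcp_pos: [0.5357, 0.0086, 0.0552]
ee_rot: [0.824, 0.567, -0.0, -0.0]
contact_force: [-1.2, -1.5, -0.3]
grip_width: -0.0003
```

```bash
python3 - <<'E'
from h import *
wlook('w6',(150,0,400,200))
E
```

```text
11.275 [0.53569845 0.00862271 0.05524   ] [[ -0.67992569 -57.93147259]] [-1.19124873 -1.46898273 -0.29097445]
```

View pics/w6.png

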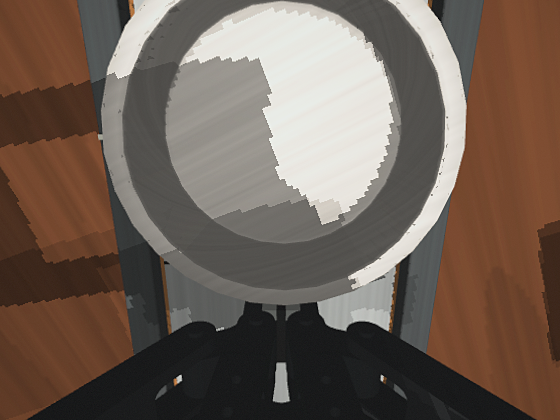

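arm_command([
  [[-0.0011,-0.0028,0,0,0,0,0],[-0.0011,-0.0028,0,0,0,0,0],[-0.0011,-0.0028,0,0,0,0,0],[-0.0011,-0.0028,0,0,0,0,0],[-0.0044,-0.0112,0,0,0,0,0],[0,0,0.03,0,0,0,0],[0,0,0.045,0,0,0,0],[0.008,0.021,0.045,0,0,0,0],[0.012,0.0315,0.045,0,0,0,0],[0.012,0.0315,0.03,0,0,0,0],[0.0097,0.02,0,0,0,0,0],[0,0,0,0,0,0,0]],
])

```text
time: 12.82
tcp_pos: [0.5682, 0.0907, 0.249]
ee_rot: [0.823, 0.568, -0.001, -0.0]
contact_force: [-0.2, -0.5, -0.7]
grip_width: -0.0
```

arm_command([
  [[0,0,0,0,0,0,0],[0,0,0,0,0,0,0]],
])

```text
time: 13.08
tcp_pos: [0.5677, 0.0891, 0.2487]
ee_rot: [0.824, 0.567, -0.001, -0.001]
contact_force: [0.1, 0.3, -0.3]
grip_width: 0.0001
```

```bash
python3 - <<'E'
from h import *
wlook('w7',(150,110,400,310))
E
```

```text
13.075 [0.56765926 0.08905095 0.24868137] [[ 0.4861992  28.60657654]] [ 0.14094413  0.32579938 -0.28927342]
```

View pics/w7c.png

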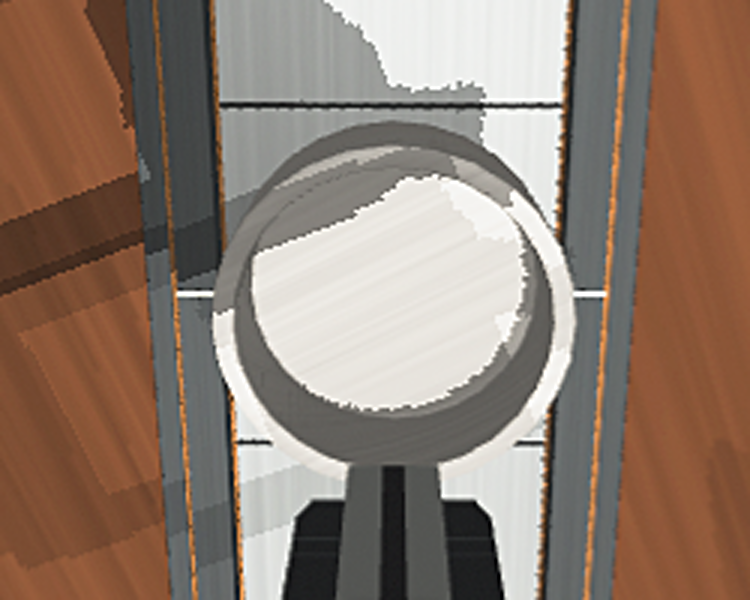

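```bash
python3 - <<'E'
from h import *
np.set_printoptions(precision=1,suppress=True)
f='w7'
print(uv(wm(f,[(392,104),(245,441),(530,442)],.045)),uv(wm(f,[(195,295),(590,295)],.057)),'base+y',uv(wm(f,[(392,121)],.045)),'rim',uv(wm(f,[(392,147),(214,312),(576,312)],.09)), uv(wm(f,[(310,470)],.09)))
# edge localisation, column profiles
im=np.load('pics/w7.npy').astype(float).mean(2)
for c in (278,281,284): print(c,im[140:165,c].astype(int))
E
```

```text
[[ -0.2  61.8]
 [-53.  -57.9]
 [ 49.  -58.3]] [[-65.2   1.1]
 [ 65.    1. ]] base+y [[-0.2 56.4]] rim [[ -0.   56.1]
 [-53.3   6.6]
 [ 54.8   6.5]] [[-26.  -46.1]]
278 [156 156 158 168  66  22 136 163 155 159 126  91  96  97  97  98  99  93
 120 181 191 140 130 127 122]
281 [152 153 155 164  95  19  91 162 154 158 105  94  97  97  97 100  98  87
 124 190 145 130 126 125 124]
284 [150 153 155 163  88  21 132 159 152 154 137  90  97  97  99  99  97  96
 105 152 132 128 127 127 122]
```

arm_command([
  [[-0.001,-0.055,0,0,0,0,1],[-0.001,-0.055,0,0,0,0,1],[-0.001,-0.055,0,0,0,0,1],[-0.001,-0.055,0,0,0,0,1],[0,-0.045,0,0,0,0,1],[0,-0.02,0,0,0,0,1],[0,0,0,0,0,0,1],[0,0,0,0,0,0,1]],
])

```text
time: 14.12
tcp_pos: [0.5645, -0.1936, 0.2501]
ee_rot: [0.823, 0.568, 0.0, -0.001]
contact_force: [-0.0, 0.6, 0.4]
grip_width: 0.0856
```

```bash
python3 - <<'E'
from h import *
wlook('w8',(150,110,400,310))
snap('top','t8'); im=cv2.imread('pics/t8.png')
cv2.imwrite('pics/t8c.png',cv2.resize(im[150:270,170:330],None,fx=4,fy=4,interpolation=cv2.INTER_CUBIC))
E
```

```text
14.125 [ 0.56453955 -0.19358548  0.25006627] [[  98.39890447 -236.5465583 ]] [-0.03093022  0.61194623  0.42070752]
```

View pics/w8.png

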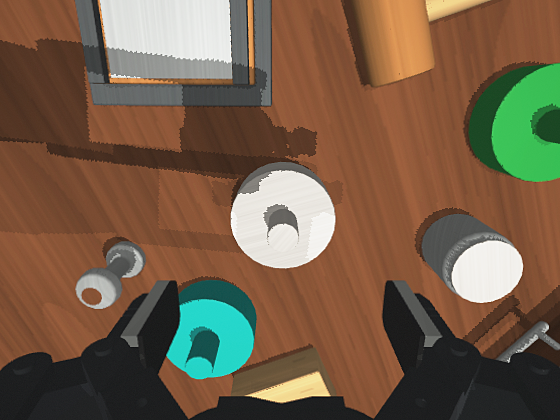

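View pics/t8c.png

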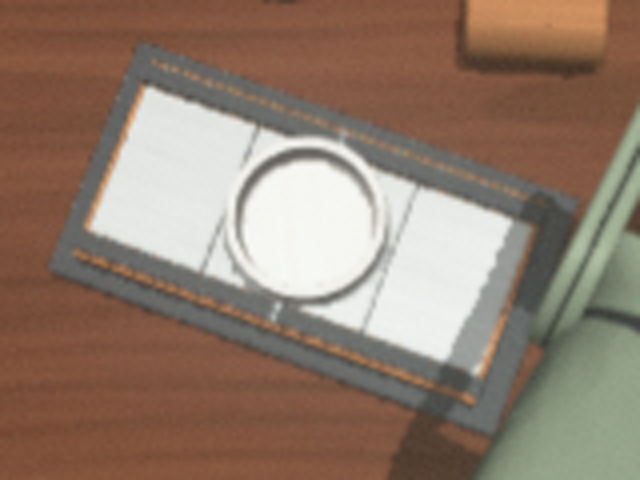

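```bash
python3 - <<'E'
from h import *
np.set_printoptions(precision=4,suppress=True)
q=np.load('pics/w8_s.npy'); s=dict(tcp_pos=q[:3],ee_rot=q[3:])
im=np.load('pics/w8.npy'); hsv=cv2.cvtColor(im,cv2.COLOR_RGB2HSV)
c=im[150:280,215:350]; cv2.imwrite('pics/w8c.png',cv2.resize(c[:,:,::-1],None,fx=5,fy=5,interpolation=cv2.INTER_CUBIC))
m=((hsv[...,1]<40)&(hsv[...,2]>60)).astype(np.uint8)
n,l,st,ce=cv2.connectedComponentsWithStats(m); k=l[240,300]; print(st[k],ce[k])
print('disc',ray('wrist',[(231.5,217),(336,217),(283,268)],.045,s),'knob',ray('wrist',[(283.5,237)],.09,s))
def T(p,z): return ray('top',(np.array(p)+.5)/4-.5+np.array([170,150]),z)
P=T([(226,210),(387,226),(317,137),(294,301)],.09);print(P,uv(P))
for p in [(257,125),(203,273)],[(418,186),(365,330)]: print(uv(T(p,.045)))
print(uv(T([(343,136),(276,313)],.057)))
# pan rim circle fit in top
E
```

```text
[ 231  162  104  106 8658] [282.3403 215.2954]
disc [[ 0.5022 -0.214   0.045 ]
 [ 0.6035 -0.2526  0.045 ]
 [ 0.5312 -0.2882  0.045 ]] knob [[ 0.551  -0.2365  0.09  ]]
[[0.5616 0.1171 0.09  ]
 [0.5492 0.0085 0.09  ]
 [0.6109 0.0555 0.09  ]
 [0.4993 0.0711 0.09  ]] [[-15.1653  52.6238]
 [ 12.0219 -53.2239]
 [ 52.9048  12.671 ]
 [-56.955  -12.5278]]
[[ 54.0879  61.7433]
 [-57.027   59.332 ]]
[[ 52.1308 -59.9246]
 [-55.2451 -60.5369]]
[[ 65.3889   0.4478]
 [-66.3531   0.0134]]
```

View pics/w8c.png

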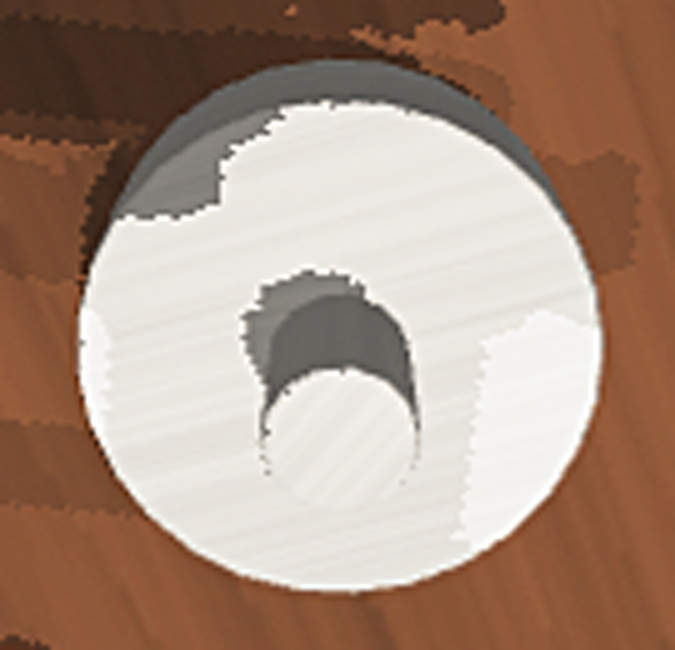

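```bash
python3 - <<'E'
from h import *
np.set_printoptions(precision=4,suppress=True)
q=np.load('pics/w8_s.npy'); s=dict(tcp_pos=q[:3],ee_rot=q[3:])
g=lambda p,z: ray('wrist',(np.array(p)+.5)/5-.5+np.array([215,150]),z,s)
a=g([(340,100),(340,591),(80,345),(602,345)],.045); print(a[:2].mean(0),a[2:].mean(0),np.linalg.norm(a[0]-a[1]),np.linalg.norm(a[2]-a[3]))
k=g([(340,369),(340,511),(261,440),(420,440)],.09); print(k[:2].mean(0),k[2:].mean(0))
b=g([(340,60)],.0);print('bench rim +y',b, 'centre',b[0,:2]-.055*u)
# pan in w7: rim fit
p=wm('w7',[(392,147),(310,470),(214,312),(576,312),(250,390),(552,390)],.09)[:,:2]
A=np.c_[2*p,np.ones(len(p))]; r=np.linalg.lstsq(A,(p**2).sum(1),rcond=None)[0]; print('pan fit',r[:2],np.sqrt(r[2]+r[:2]@r[:2]))
f=lambda st:0
E
```

```text
[ 0.5502 -0.237   0.045 ] [ 0.5513 -0.2346  0.045 ] 0.10866025153533414 0.10848653999572123
[ 0.55   -0.2369  0.09  ] [ 0.5501 -0.2368  0.09  ]
bench rim +y [[ 0.5695 -0.1867  0.    ]] centre [ 0.5498 -0.238 ]
pan fit [0.559  0.0645] 0.05330352908598027
```

arm_command([
  [[-0.0075,-0.022,-0.03,0,0,0,1],[-0.007,-0.0214,-0.04,0,0,0,1],[0,0,-0.04,0,0,0,1],[0,0,-0.04,0,0,0,1],[0,0,-0.03,0,0,0,1],[0,0,-0.016,0,0,0,1],[0,0,0,0,0,0,1],[0,0,0,0,0,0,1]],
])

```text
time: 15.22
tcp_pos: [0.5515, -0.2387, 0.0559]
ee_rot: [0.823, 0.567, 0.001, 0.001]
contact_force: [-0.0, 0.1, -0.3]
grip_width: 0.0855
```

```bash
python3 - <<'E'
from h import *
wlook('w9',(150,110,400,310))
E
```

```text
15.225 [ 0.55145857 -0.23868488  0.05590753] [[ 102.26726356 -283.34509865]] [-0.03703379  0.0837876  -0.28926919]
```

View pics/w9.png

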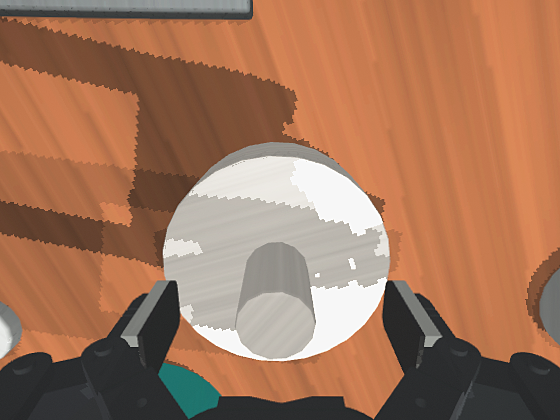

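arm_command([
  [[-0.0014,0.0016,-0.002,0,0,0,1],[0,0,0,0,0,0,1],[0,0,0,0,0,0,0.5],[0,0,0,0,0,0,0.3],[0,0,0,0,0,0,0.2],[0,0,0,0,0,0,0.1],[0,0,0,0,0,0,0.1],[0,0,0,0,0,0,0.1]],
], newtons=40)

```text
time: 16.27
tcp_pos: [0.549, -0.2369, 0.0525]
ee_rot: [0.824, 0.567, 0.0, 0.0]
contact_force: [0.9, -0.7, 1.3]
grip_width: 0.029
```

```bash
python3 - <<'E'
from h import *
wlook('w10',(150,110,400,310)); print(sensors.read_state()['grip_width'])
E
```

```text
16.275 [ 0.54898398 -0.23693361  0.05250576] [[  99.33074251 -282.59184213]] [ 0.91666301 -0.74369939  1.33136874]
0.02900698090603246
```

View pics/w10.png

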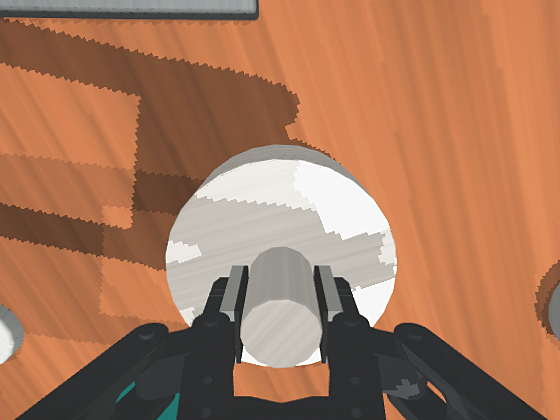

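```bash
python3 - <<'E'
from h import *
np.set_printoptions(precision=4,suppress=True)
q=np.load('pics/w10_s.npy'); s=dict(tcp_pos=q[:3],ee_rot=q[3:])
k=ray('wrist',[(280.5,300),(280.5,366.5),(240,332),(321,332)],.09,s); print(k[:2].mean(0),k[2:].mean(0),(k[:2].mean(0)[:2]-q[:2])@np.c_[u,v])
a=ray('wrist',[(281,159.5),(281,366)],.045,s);print(a,a.mean(0))
a=ray('wrist',[(281,146)],.0,s);print(a,a[0,:2]-.055*u)
E
```

```text
[ 0.5493 -0.2363  0.09  ] [ 0.5496 -0.2354  0.09  ] [0.0007 0.0001]
[[ 0.5687 -0.186   0.045 ]
 [ 0.5301 -0.2871  0.045 ]] [ 0.5494 -0.2366  0.045 ]
[[ 0.5685 -0.1868  0.    ]] [ 0.5489 -0.2382]
```

arm_command([
  [[0,0,0.005,0,0,0,0.1],[0,0,0.02,0,0,0,0.1],[0,0,0.04,0,0,0,0.1],[0,0,0.04,0,0,0,0.1],[0,0,0.035,0,0,0,0.1],[0,0,0.01,0,0,0,0.1],[0,0,0,0,0,0,0.1]],
])

```text
time: 17.2
tcp_pos: [0.5488, -0.2368, 0.2028]
ee_rot: [0.824, 0.567, 0.0, 0.0]
contact_force: [0.1, -0.5, -3.7]
grip_width: 0.0292
```

arm_command([
  [[0.001,0.02,0,0,0,0,0.1],[0.001,0.04,0,0,0,0,0.1],[0.001,0.045,0,0,0,0,0.1],[0.001,0.045,0,0,0,0,0.1],[0.001,0.045,0,0,0,0,0.1],[0.001,0.045,0,0,0,0,0.1],[0.001,0.035,0,0,0,0,0.1],[0.001,0.018,0,0,0,0,0.1],[0.0014,0.008,0,0,0,0,0.1],[0,0,-0.02,0,0,0,0.1],[0,0,-0.01,0,0,0,0.1],[0,0,0,0,0,0,0.1]],
])

```text
time: 18.7
tcp_pos: [0.5571, 0.0635, 0.1708]
ee_rot: [0.824, 0.567, -0.001, -0.001]
contact_force: [0.0, 0.1, -3.2]
grip_width: 0.0288
```

arm_command([
  [[0,0,0,0,0,0,0.1],[0,0,0,0,0,0,0.1]],
])

```text
time: 18.95
tcp_pos: [0.5588, 0.0639, 0.1731]
ee_rot: [0.824, 0.567, 0.001, 0.001]
contact_force: [-0.0, -0.5, -3.6]
grip_width: 0.0292
```

```bash
python3 - <<'E'
from h import *
wlook('w11',(130,120,430,420))
im=cv2.imread('pics/w11.png'); cv2.imwrite('pics/w11d.png',cv2.resize(im[80:380,130:430],None,fx=2,fy=2,interpolation=cv2.INTER_CUBIC))
snap('scene','s11'); im=cv2.imread('pics/s11.png'); cv2.imwrite('pics/s11c.png',cv2.resize(im[120:270,190:350],None,fx=4,fy=4,interpolation=cv2.INTER_CUBIC))
E
```

```text
18.95 [0.55876285 0.06393302 0.17314043] [[1.13564739 1.96760802]] [-0.02017159 -0.4901753  -3.64878498]
```

View pics/w11d.png

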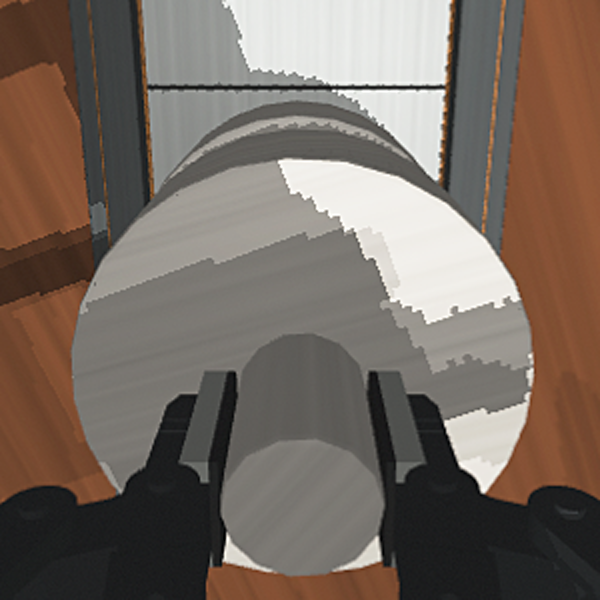

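View pics/s11c.png

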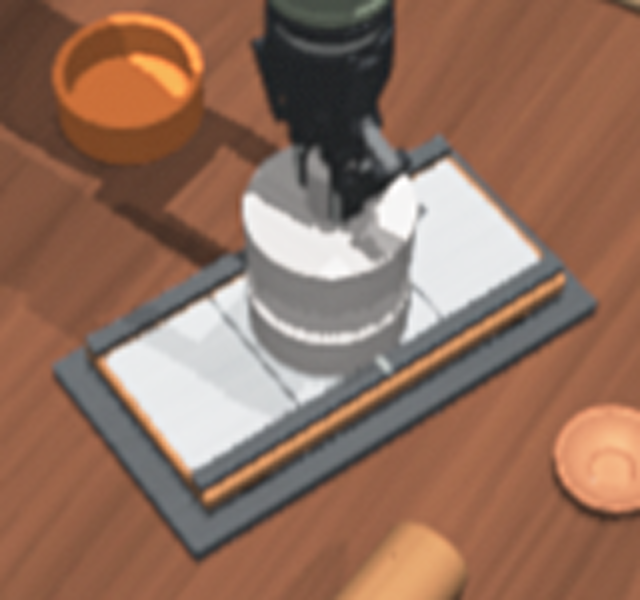

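```bash
python3 - <<'E'
from h import *
np.set_printoptions(precision=1,suppress=True)
q=np.load('pics/w11_s.npy'); s=dict(tcp_pos=q[:3],ee_rot=q[3:])
im=np.load('pics/w11.npy').astype(int).mean(2)
print(im[118:166,280].astype(int))
g=lambda y,z: uv(ray('wrist',[((300+.5)/2-.5+130,(y+.5)/2-.5+80)],z,s))
print('line',g(88,.045),'panbase',g(101,.045),'panrim',g(116,.09),'domerim',g(125,.1206),'dometop',g(158,.1656))
E
python3 - <<'E'
import cv2
im=cv2.imread('pics/w11.png'); cv2.imwrite('pics/w11e.png',cv2.resize(im[115:185,180:390],None,fx=3.8,fy=3.8,interpolation=cv2.INTER_CUBIC))
E
```

```text
[133 144 149 152 124  24  36 111 153 147 148 149 115  86  89  90  92  94
  89  94 152 170 177 173 167 125 111  86  89  90  95  94  89  93  91  92
  91  90  92  88  86 151 248 238 239 240 239 239]
line [[ 0.9 61.2]] panbase [[ 0.9 56.5]] panrim [[ 0.9 56.5]] domerim [[ 0.9 57.8]] dometop [[ 0.9 56.9]]
```

View pics/w11e.png

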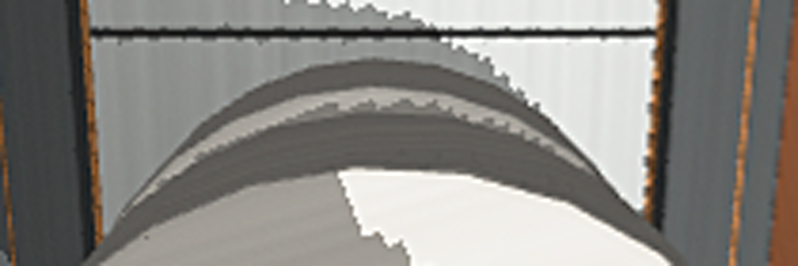

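arm_command([
  [[-0.0007,-0.0002,-0.005,0,0,0,0.1],[0,0,-0.008,0,0,0,0.1],[0,0,-0.008,0,0,0,0.1],[0,0,-0.004,0,0,0,0.1],[0,0,0,0,0,0,0.1],[0,0,0,0,0,0,0.1]],
])

```text
time: 19.8
tcp_pos: [0.5577, 0.0641, 0.1475]
ee_rot: [0.824, 0.567, 0.0, 0.0]
contact_force: [0.4, 0.7, -3.4]
grip_width: 0.029
```

arm_command([
  [[0,0,-0.002,0,0,0,0.1],[0,0,0,0,0,0,0.1]],
])

```text
time: 20.05
tcp_pos: [0.5574, 0.064, 0.1453]
ee_rot: [0.824, 0.567, -0.0, 0.0]
contact_force: [-0.3, 0.4, -3.3]
grip_width: 0.0291
```

```bash
python3 - <<'E'
from h import *
wlook('w12',(180,115,390,185))
snap('scene','s12'); im=cv2.imread('pics/s12.png'); cv2.imwrite('pics/s12c.png',cv2.resize(im[120:270,190:350],None,fx=4,fy=4,interpolation=cv2.INTER_CUBIC))
E
```

```text
20.05 [0.55738652 0.06401218 0.14529117] [[-0.17836268  1.55057655]] [-0.27890547  0.41262471 -3.30442782]
```

View pics/w12c.png

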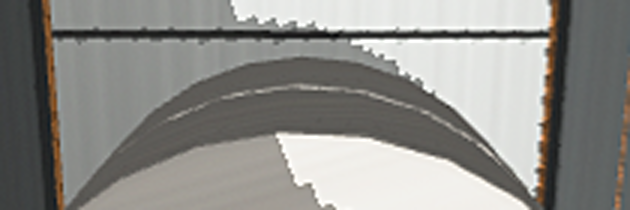

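View pics/s12c.png

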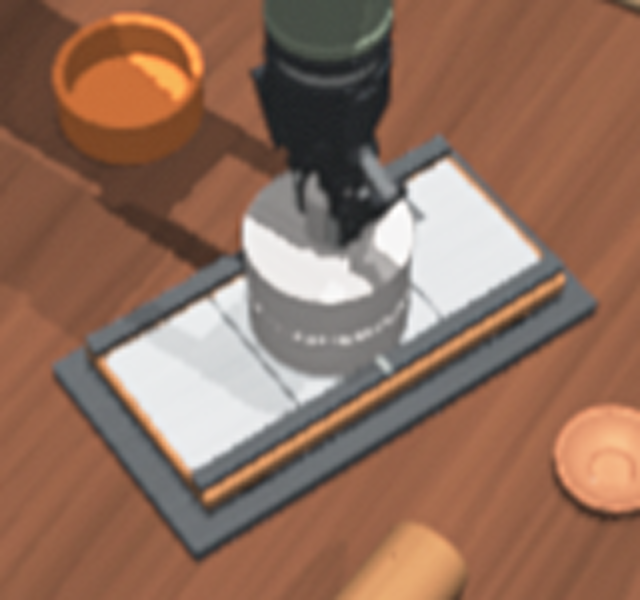

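arm_command([
  [[0,0,-0.001,0,0,0,0.1],[0,0,-0.001,0,0,0,0.1],[0,0,0,0,0,0,0.1]],
])

```text
time: 20.52
tcp_pos: [0.5573, 0.064, 0.1431]
ee_rot: [0.824, 0.567, -0.0, -0.0]
contact_force: [0.4, 0.4, -3.6]
grip_width: 0.0291
```

arm_command([
  [[0,0,-0.0007,0,0,0,0.1],[0,0,0,0,0,0,0.1]],
])

```text
time: 20.78
tcp_pos: [0.5574, 0.0641, 0.1426]
ee_rot: [0.824, 0.567, -0.0, -0.0]
contact_force: [0.1, -0.5, -3.0]
grip_width: 0.0293
```

```bash
python3 - <<'E'
from h import *
s=sensors.read_state(); print(s['tcp_pos'],s['contact_force'],s['moment'])
E
```

```text
[0.55740584 0.06406183 0.14256351] [ 0.09107905 -0.45373132 -2.99275041] [-0.02763864 -0.02138917 -0.00138147]
```

arm_command([
  [[0,0,-0.0007,0,0,0,0.1],[0,0,0,0,0,0,0.1]],
])

```text
time: 21.02
tcp_pos: [0.5575, 0.0642, 0.1425]
ee_rot: [0.824, 0.567, 0.0, 0.0]
contact_force: [-2.4, 1.2, 1.2]
grip_width: 0.0292
```

arm_command([
  [[0,0,-0.0005,0,0,0,0.1],[0,0,0,0,0,0,0.1]],
])

```text
time: 21.28
tcp_pos: [0.5576, 0.0643, 0.1424]
ee_rot: [0.824, 0.567, 0.0, -0.0]
contact_force: [-3.6, 0.5, 5.1]
grip_width: 0.0293
```

```bash
python3 - <<'E'
from h import *
wlook('w13',(180,115,390,185))
E
```

```text
21.275 [0.55758764 0.0643405  0.14244807] [[-0.10759951  1.92903983]] [-3.56386763  0.48617497  5.06383864]
```

View pics/w13c.png

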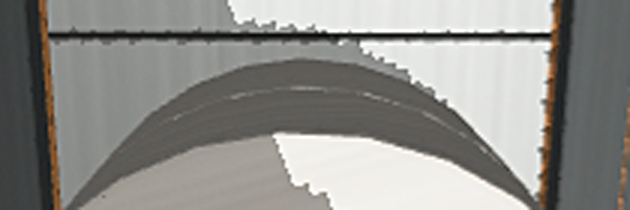

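arm_command([
  [[-0.0002,0,0.0004,0,0,0,0.1],[0,0,0,0,0,0,0.1]],
])

```text
time: 21.58
tcp_pos: [0.5575, 0.0641, 0.1425]
ee_rot: [0.824, 0.567, 0.0, 0.0]
contact_force: [-3.0, 1.2, 5.2]
grip_width: 0.0289
```

arm_command([
  [[-0.0004,0.0001,0.0003,0,0,0,0.1],[0,0,0,0,0,0,0.1]],
])

```text
time: 21.82
tcp_pos: [0.5574, 0.064, 0.1425]
ee_rot: [0.824, 0.567, 0.001, 0.001]
contact_force: [-0.5, 0.2, 4.2]
grip_width: 0.0294
```

arm_command([
  [[0,0,0,0,0,0,0.4],[0,0,0,0,0,0,0.5],[0,0,0,0,0,0,0.6],[0,0,0,0,0,0,0.6],[0,0,0,0,0,0,0.6]],
])

```text
time: 22.45
tcp_pos: [0.5568, 0.0641, 0.142]
ee_rot: [0.824, 0.567, -0.0, 0.0]
contact_force: [0.4, -0.8, 0.0]
grip_width: 0.0515
```

arm_command([
  [[0,0,0.01,0,0,0,0.6],[0,0,0.02,0,0,0,0.6],[0,0,0.03,0,0,0,0.6],[0,0,0.04,0,0,0,0.6],[0,0,0.04,0,0,0,0.6],[0,0,0,0,0,0,0.6],[0,0,0,0,0,0,0.6]],
])

```text
time: 23.32
tcp_pos: [0.5566, 0.0642, 0.2822]
ee_rot: [0.824, 0.567, 0.0, 0.0]
contact_force: [-0.1, -0.8, -0.5]
grip_width: 0.0512
```

```bash
python3 - <<'E'
from h import *
wlook('w14',(150,110,400,310))
snap('scene','s14'); im=cv2.imread('pics/s14.png'); cv2.imwrite('pics/s14c.png',cv2.resize(im[120:270,190:350],None,fx=4,fy=4,interpolation=cv2.INTER_CUBIC))
E
```

```text
23.325 [0.55663155 0.06415931 0.2822319 ] [[-0.93614295  1.41869885]] [-0.12724248 -0.78337556 -0.4627385 ]
```

View pics/w14.png

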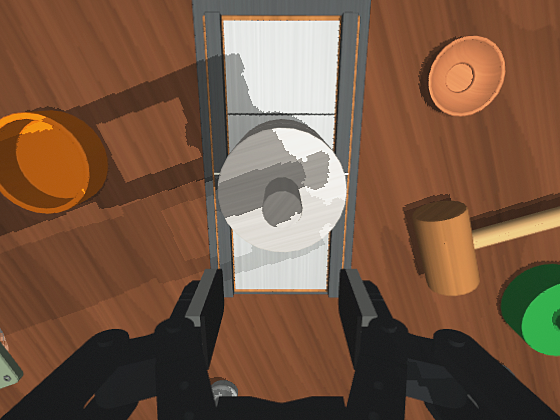

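View pics/s14c.png

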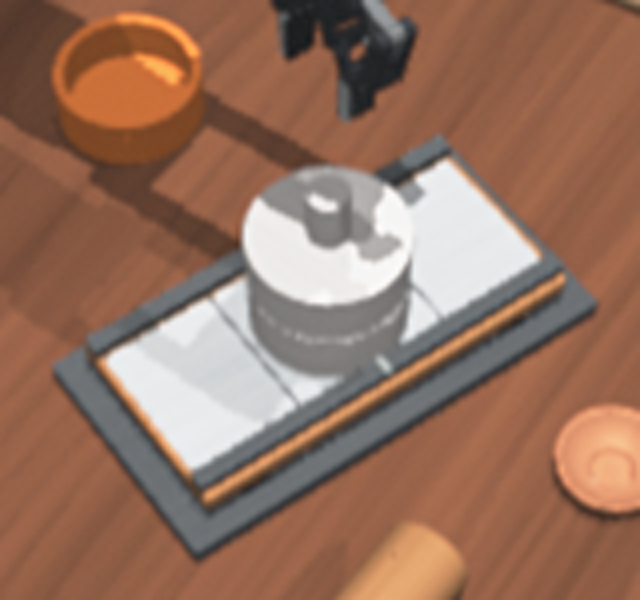

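arm_command([
  [[-0.0155,-0.041,0.01,0,0,0,0.6],[-0.0155,-0.041,0,0,0,0,0.6],[-0.0155,-0.041,0,0,0,0,0.6],[-0.0155,-0.041,0,0,0,0,0.6],[0,0,0,0,0,0,0.6],[0,0,0,0,0,0,0.6]],
])

```text
time: 24.18
tcp_pos: [0.4944, -0.0994, 0.291]
ee_rot: [0.824, 0.567, -0.0, -0.001]
contact_force: [-0.1, 0.2, -0.6]
grip_width: 0.0516
```

```bash
python3 - <<'E'
from h import *
wlook('w15',(150,0,400,200))
snap('top','t15'); im=cv2.imread('pics/t15.png')
cv2.imwrite('pics/t15c.png',cv2.resize(im[150:270,170:330],None,fx=4,fy=4,interpolation=cv2.INTER_CUBIC))
# w14 +y gap profile
im=np.load('pics/w14.npy').astype(int).mean(2); print(im[105:132,281].astype(int))
E
```

```text
24.175 [ 0.49441125 -0.09944915  0.29103992] [[  -0.69728069 -173.62140305]] [-0.11550849  0.22830602 -0.64545329]
[232 232 233 232 232 234 243 254  70  32 104 158 151 150  80  89  93 101
  89  92  91  84  99 241 245 242 240]
```

View pics/w15c.png

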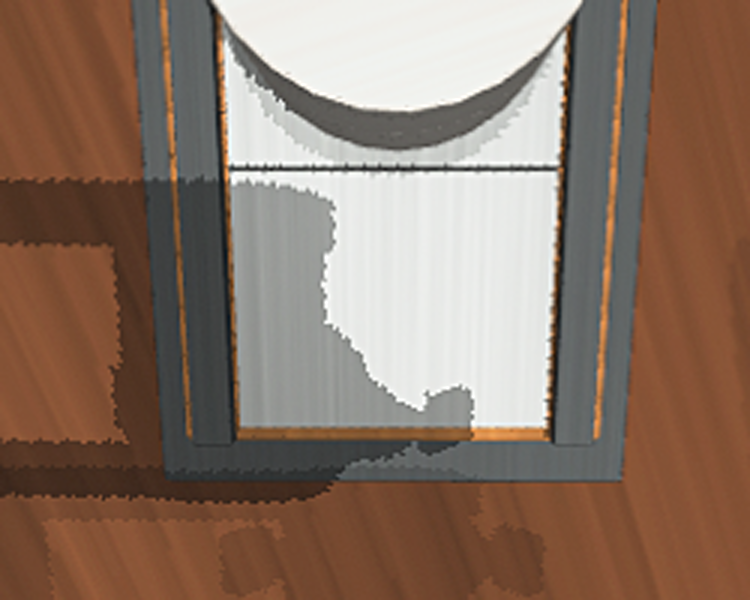

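View pics/t15c.png

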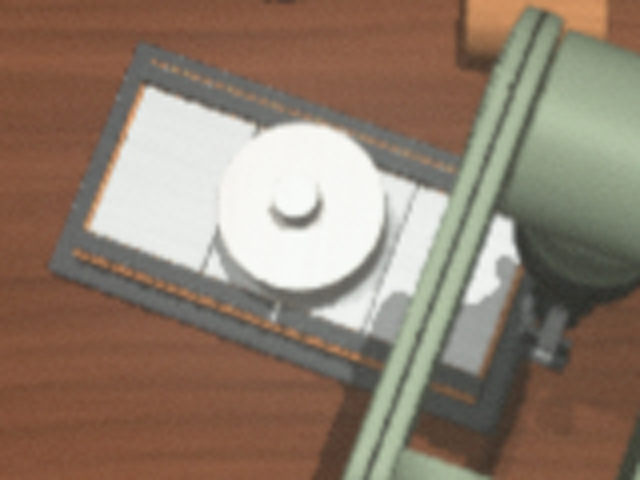

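```bash
python3 - <<'E'
from h import *
np.set_printoptions(precision=2,suppress=True)
q=np.load('pics/w14_s.npy'); s=dict(tcp_pos=q[:3],ee_rot=q[3:])
print('w14 line,base',uv(ray('wrist',[(281,114.1),(281,118.6)],.045,s)))
im=np.load('pics/w15.npy').astype(int).mean(2); print(im[34:62,281].astype(int))
print('w15 line,base(z45),top',uv(wm('w15',[(395,168),(395,150)],.045,(150,0))),uv(wm('w15',[(395,110)],.135,(150,0))))
q=np.load('pics/w14_s.npy'); print('dome top +y',uv(ray('wrist',[(281,127.5)],.135,s)),'knob',uv(ray('wrist',[(283,208)],.18,s)))
E
```

```text
w14 line,base [[-0.36 61.14]
 [-0.36 56.65]]
[242 243 235 115  89  93  95  94  94  94 105  99  93  93  92  78 162 203
 206 208 221 138  46 173 234 237 234 233]
w15 line,base(z45),top [[ -0.28 -57.94]
 [ -0.28 -52.49]] [[ -0.26 -52.4 ]]
dome top +y [[-0.47 56.13]] knob [[0.94 3.38]]
```

```bash
python3 - <<'E'
from h import *
print(sensors.read_state()['time']); print(ctrl.job_done())
E
```

```text
24.275
the job is handed in; nothing more can be done
None
```

The mould is closed, level and centred on the mark, and I handed the job in at 24.3 s.

- **Centring:** I pushed the silver pan from its +y end until it was about 6.6 mm past the mark, then let go. I then pushed it back from the −y end.
- **Closing:** I took the silver upper half by its knob and lowered it rim on rim. I opened the gripper only once contact was felt, at about 5 N.
- **Gaps to the lines:** after release they measured 4.5 mm at the +y end and 5.4 mm at the −y end. That leaves the pan about 0.5 mm off the mark towards +y. Right after the pushes I had measured −0.4 mm, so the two checks differ by about 0.9 mm. Either the pan shifted slightly during placing, or this is measuring error.
- **Fit:** the upper half's centre lies about 0.2 mm from the pan's along the channel, and it looked level in the scene view. I did not measure its tilt.
- **Other checks:** during lowering the lateral force reached 3.6 N, and I eased it off before letting go. I moved no bystander knowingly, and those in view in the later pictures looked undisturbed. I took no separate full check of them.

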